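# Press the glued glass tile

### The arm

A 6-joint arm with a two-finger parallel gripper is mounted at the origin on a cart in front of the work surface, level with it; the furniture and walls round the work are solid. World frame = base frame: x ahead of the robot, y to its left, z up, the work surface at z = 0. Lengths are in m, angles in degrees, forces in N, time in s.
With the tool pointing down it reaches from about 0.35 to 0.975 m from the base axis. Payload 7.1 kg.
Tool frame: the origin (TCP) lies between the finger pads; the fingertips stand robot.tcp_to_tips ahead of it and the grasp point (between the pads) is the TCP (robot.tcp_to_tips is the distance from the TCP to the fingertips, in m); z points along the fingers, y is the direction in which the jaws open and shut (so a half turn about z gives the same grasp; the last joint's range is limited). The gripper opens to 88 mm and grips with 3 to 60 N. Pads are 20 mm wide; open, the fingers measure 115 mm over their backs; the gripper's body (75 mm by 178 mm) begins 61 mm behind the grasp point.
Start: joints at [-72.365, 24.242, 93.386, -0, 62.372, -1.089], TCP at [0.201, -0.592, 0.242] pointing down, gripper open.
Joint ranges: [-172.04, 172.04], [-51.8, 120.97], [4.93, 147.93], [-75.15, 255.16], [6.16, 154.13], [-145.62, 145.62]. Speed limits (degrees/s): [136.94, 136.94, 172.46, 180, 180, 180].

### API

Orientations are given as [roll, pitch, yaw] about the fixed x, y, z axes, in that order (R = Rz(yaw) Ry(pitch) Rx(roll)).
In Python, from bench import robot gives the robot as it stands.
- The arm moves only by the tool jog_arm, never from a script. Its argument "targets" is a list of rows, each a list of 2 entries, a list of its own where there are three numbers: the shift along the tool's x, y, z in mm, then the turn, a rotation vector about the tool's x, y, z in degrees. In form: [[[tx, ty, tz], [rx, ry, rz]], ...]. A call has 1 to 20 rows; each row shifts and turns the commanded pose from where the row before left it, along the tool's axes as they then stand; what a row does not reach is not made up. A row lasts 1/10 s, in which the tool goes at most 50 mm and 8.59 degrees, less where a joint would pass 70% of its speed; a pose out of reach is approached as far as the arm can. A call with a gripper value outside its range is refused whole. "hand" is the closure, from 0 (fully open) to 1 (shut), set as the call begins (left out, the last holds). The fingers move at their own pace and stop on an object; the grip force is fixed at half the most. Time passes only in rows, so rows that do not move let the fingers close. It gives the time, the measured TCP pose, the force and the opening at its end, in the units of the state.
- robot.read_state(): the state, without advancing time (a new reading comes with each control period).
- robot.get_image(name): name is "side" or "top" or "wrist"; returns a dict with "img" (480x640x3 uint8, red, green, blue), "camera_matrix" (3x3 intrinsics, pixels), "extrinsics" (4x4, takes a point from world to camera coordinates); the wrist camera has in their place "mount" (4x4, takes a point from camera to tool coordinates, whose origin is the TCP and whose axes are the flange's). Camera axes: x right, y down, z forward; pixel columns grow to the right and rows downward; lengths in m; the calibration is good to about 2 mm. The wrist camera is an equidistant fisheye: a pixel r from the principal point sees the ray r / f radians off the axis. A picture is of the moment at which its call begins: read the wrist's pose just before it. There is no depth.
- robot.job_done(): hands the job in, once; it reports no verdict.
The state is a dict: "time_s": time; "qpos": joint angles; "joint_velocities": joint speeds; "effort": joint torques, N m; "position": TCP position; "eef_rot": TCP orientation; "ft_force": force on the tool from outside, world axes, zero at the start; "wrist_torque": the same for the moment, N m; "width": opening from 0.0 (shut) to 1.0 (fully open).
Only numpy, scipy, OpenCV 4.12 (cv2) and the standard library are available. Lean on these libraries where they do the work, as an engineer would, in place of code of your own. Each camera call takes 0.05 s, during which the arm holds its last target. There are 200 camera calls.

### The job

The larger glass tile has just been glued to the board of its hand press. With your fingertips gently press down the knob of that press until its pad bears on the glass, keep it there for about two seconds, then let the knob come all the way up and draw back. Do not touch the other two presses or either tile, do not grasp or shift anything, and leave everything else where it is.

Things in the scene. Friction and masses are not known exactly. Their poses are not given: they have to be found in the camera images.
- press_a: hand glue press, fixed: wooden base board 118 x 130 x 12 mm, grey C-frame rising at its back (+x), its arm (26 mm wide, top at 64 mm) over the board, and an upright sprung plunger with a dark wooden mushroom knob 34 mm across. Origin: on the work surface, vertically under the knob; x points to the column at the back, y to its left. This press holds the larger glass tile.
- press_b: press like press_a, holding the smaller glass tile; leave alone
- press_c: press like press_a, empty; leave alone
- press_a_knob (a point): centre of the top of press_a's knob, 115 mm above the work surface when up; moves with the plunger. The top is nearly flat over 26 mm diameter.
- press_a_plunger (a joint): how far the knob of press_a is down: 0 fully up, 0.022 m at the stop. A return spring lifts it when let go (1.5 N to start, 150 N/m). The pad meets the glass at 0.014 m; beyond this the sprung pad adds a further 800 N/m, so that 0.017 to 0.019 m presses the glass well with about 6 to 8 N on the knob; at the stop about 11 N and then rigid.
- press_b_plunger (a joint): knob of press_b, 0 up, grows as it is pressed; point height and springs as in press_a
- press_c_plunger (a joint): knob of press_c, 0 up, grows as it is pressed
- press_b_knob (a point): centre of the top of press_b's knob
- press_c_knob (a point): centre of the top of press_c's knob
- press_a_pad: round rubber-faced pad 20 mm across on a spring under the plunger of press_a, its face 32 mm above the work surface when up; origin as press_a's, moving with the pad
- tile_large: loose rectangular glass tile, 87 x 52 mm, 6 mm thick (with small raised dots), lying on the board of press_a under the pad and showing on both sides of the arm; origin at the centre of its underside, x along its length
- tile_small: loose roughly square glass tile, 47 x 46 x 7 mm, on the board of press_b; origin at the centre of its underside
- jar_left: small screw-top jar, 37 mm across, 48 mm high, standing between two presses; origin at the centre of its underside
- jar_right: the other such jar, between two presses; same origin
- cutter: pen-like glass cutter, 158 x 13 x 13 mm, lying at the front edge
- tape: roll of foil tape lying flat, 55 mm across, 19 mm high, behind the presses
- pliers: small pliers lying flat, 134 x 62 x 13 mm, to the right
- glue: upright glue bottle, 194 mm high, to the right; origin at the centre of its underside

How it is judged:
By the outcome, as a careful person would: the job done as asked, in the order asked, and still so for the second after the job is handed in, with the robot touching nothing.
It also fails if it takes over 45 s, if anything falls off the work surface, if the arm or the gripper's body presses on something with over 40 N, if the wrist force passes 120 N, or if a joint passes its speed limit or range.

## Working session

There is one attempt and no reset: what is moved stays moved. The work goes in short steps, Python scripts to look and compute and a tool call to move; the robot and the scene stay as the last step left them, time stands still between calls to the robot, and variables do not carry over. Pictures are saved under pics/ and viewed, about 8 in all and at most 12, crops included, and the job is handed in when it is done.

Besides the shell and the picture viewer there is one more tool, called after "Emit:" in YAML: its name, and indented under it one key for each argument. jog_arm: Moves the arm, as the interface text tells. Its arguments: {"type":"object","properties":{"targets":{"type":"array"},"hand":{"type":"number"}},"required":["targets"]}

```bash
mkdir -p pics; ls
python3 - <<'E'
from bench import robot
import cv2,numpy as np
print(robot.read_state(), robot.tcp_to_tips)
for n in("top","side"):
    d=robot.get_image(n); cv2.imwrite(f"pics/{n}0.png",d["img"][:,:,::-1]); np.savez(f"{n}0.npz",**d); print(d["camera_matrix"],d["extrinsics"])
E
```

```text
pics
{'time_s': 0.0, 'qpos': array([-7.23665702e+01,  2.42862536e+01,  9.34315933e+01,  5.59252282e-04,
        6.23734665e+01, -1.08867377e+00]), 'joint_velocities': array([ 0.01918361, -0.02124514, -0.00054717, -0.07297183,  0.09770678,
        0.06008834]), 'effort': array([-1.63138749e-03, -5.44625795e+01, -2.73666519e+01,  6.42424542e-02,
        2.28151213e-02, -1.37766674e-04]), 'position': array([ 0.20047447, -0.59140676,  0.24088073]), 'eef_rot': array([-1.79908712e+02, -2.22992359e-03,  1.87218420e+01]), 'ft_force': array([-0.36246081,  0.23352965, -0.14823359]), 'wrist_torque': array([-0.03279445,  0.06217748, -0.02168674]), 'width': 0.9991589808694541} 0.019
[[453.73908806   0.         319.49177758]
 [  0.         453.73908806 239.76181285]
 [  0.           0.           1.        ]] [[ 0.02855112 -0.9995413  -0.01010017 -0.11389273]
 [-0.99344523 -0.02725523 -0.11101225  0.52768155]
 [ 0.11068604  0.01320349 -0.99376771  1.30598091]
 [ 0.          0.          0.          1.        ]]
[[607.77059239   0.         322.67356234]
 [  0.         607.77059239 247.50348689]
 [  0.           0.           1.        ]] [[-0.95034811 -0.31052775 -0.02027296  0.47464775]
 [-0.14221266  0.49133055 -0.8592845   0.22367446]
 [ 0.2767924  -0.81373633 -0.51109603  1.21536907]
 [ 0.          0.          0.          1.        ]]
```

View pics/top0.png

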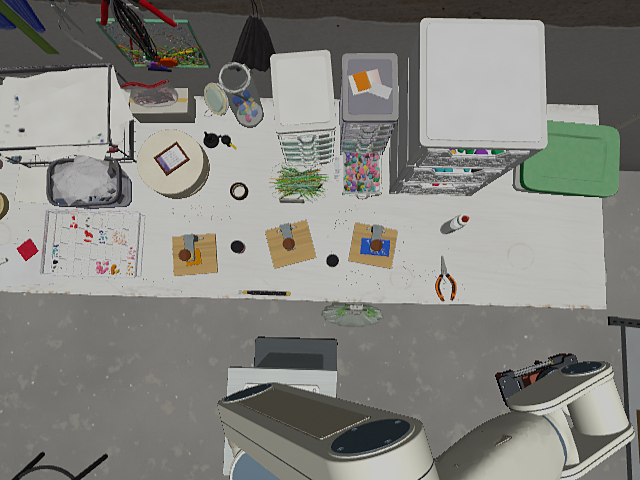

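View pics/side0.png

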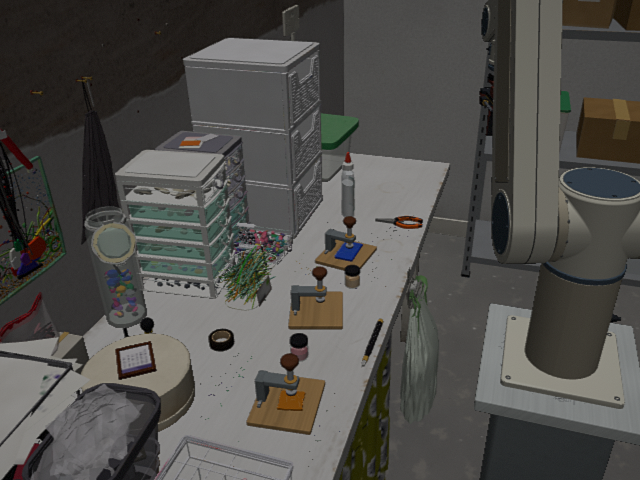

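The top view shows three presses, with knobs near (194,255) orange tile, (289,243) empty and (376,245) blue tile. In the side view those knobs are at (289,361), (319,273) and (349,222). Blue looks larger, so next I measure the tiles and triangulate the knobs.

```bash
cat > h.py <<'E'
import numpy as np,cv2
def ray(d,uv):
    K,E=d["camera_matrix"],d["extrinsics"]; v=E[:3,:3].T@(np.linalg.inv(K)@[*uv,1]); return -E[:3,:3].T@E[:3,3],v/np.linalg.norm(v)
def plane(d,uv,z):
    c,v=ray(d,uv); return c+v*(z-c[2])/v[2]
def tri(r):
    A=sum(np.eye(3)-np.outer(v,v) for c,v in r); b=sum((np.eye(3)-np.outer(v,v))@c for c,v in r); return np.linalg.solve(A,b)
def blobs(m,amin=20):
    n,l,s,c=cv2.connectedComponentsWithStats(m.astype(np.uint8)); return [(s[i].tolist(),c[i].round(1).tolist(),l==i) for i in range(1,n) if s[i,4]>=amin]
E
python3 - <<'E'
from h import *
T=dict(np.load("top0.npz"));S=dict(np.load("side0.npz"))
def near(d,box,f):
    h=cv2.cvtColor(d["img"],cv2.COLOR_RGB2HSV).astype(int); m=f(h[...,0],h[...,1],h[...,2]); k=np.zeros(m.shape,bool); x0,y0,x1,y1=box; k[y0:y1,x0:x1]=1
    return blobs(m&k)
brown=lambda h,s,v:((h<14)|(h>172))&(s>90)&(v<135)
for bt,bs in[((175,235,215,270),(272,345,305,376)),((270,225,310,262),(305,260,332,285)),((358,230,395,262),(338,208,360,233))]:
    a=near(T,bt,brown);b=near(S,bs,brown)
    print([x[:2] for x in a],[x[:2] for x in b])
    a=max(a,key=lambda x:x[0][4]);b=max(b,key=lambda x:x[0][4])
    print("tri",tri([ray(T,a[1]),ray(S,b[1])]),"top@.108",plane(T,a[1],.108))
for nm,f,box in[("blue",lambda h,s,v:(h>95)&(h<130)&(s>120),(345,225,400,270)),("orange",lambda h,s,v:(h>10)&(h<25)&(s>200)&(v>150),(170,230,220,275))]:
    for s,c,m in near(T,box,f):
        p=np.array([plane(T,(x,y),.018)[:2] for y,x in np.argwhere(m)],np.float32); r=cv2.minAreaRect(p); print(nm,s,c,r)
for nm,n,z,x in[("T",T,1,0)]:
    im=cv2.resize(T["img"][220:280,340:410],None,fx=8,fy=8,interpolation=2); im2=cv2.resize(S["img"][195:275,305:385],(560,560),interpolation=2)
    c=np.zeros((560,800,3),np.uint8); a=cv2.resize(im,(400,343)); c[:343,:400]=a; c[:400,400:]=cv2.resize(im2,(400,400)); cv2.imwrite("pics/crop1.png",c[...,::-1])
E
```

```text
[([179, 249, 12, 12, 102], [184.2, 254.7])] [([281, 353, 18, 18, 225], [289.2, 361.1])]
tri [0.47004709 0.27308477 0.10615428] top@.108 [0.47005089 0.27255192 0.108     ]
[([283, 238, 12, 11, 100], [288.2, 243.2])] [([313, 267, 14, 13, 131], [319.2, 272.4])]
tri [ 0.50988733 -0.01375273  0.1054591 ] top@.108 [ 0.50990402 -0.01388766  0.108     ]
[([371, 239, 11, 12, 101], [376.0, 244.7])] [([344, 216, 12, 12, 97], [349.3, 221.0])]
tri [ 0.51205843 -0.25681195  0.10551629] top@.108 [ 0.51241325 -0.25639226  0.108     ]
blue [360, 238, 30, 18, 281] [374.1, 247.3] ((0.5164292454719543, -0.2629006505012512), (0.08441632241010666, 0.04677319899201393), 85.85089874267578)
orange [186, 249, 16, 17, 103] [195.4, 258.2] ((0.47058865427970886, 0.2753742039203644), (0.04216799885034561, 0.04425322636961937), 12.953478813171387)
```

View pics/crop1.png

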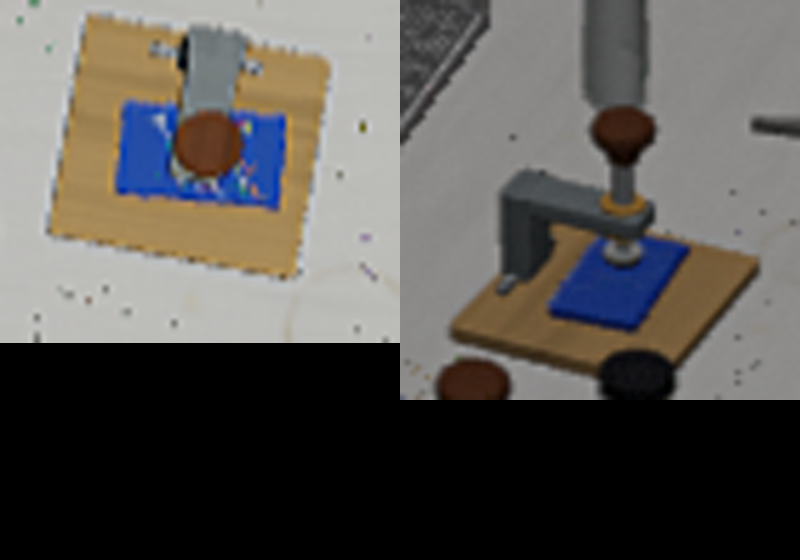

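The blue tile measures 84 x 47 mm and the orange one 42 x 44 mm, so the blue one is the larger and its press is press_a. Its knob triangulates to about (0.512, -0.257), with the blob centre at 0.1055 m, which fits a 115 mm top. I'm going above it with the fingers shut.

Emit:
jog_arm:
  targets:
    - [[10, -5, 0], [0, 0, 0]]
    - [[20, -11, 0], [0, 0, 0]]
    - [[22, -12, 0], [0, 0, 0]]
    - [[22, -12, 0], [0, 0, 0]]
    - [[22, -12, 0], [0, 0, 0]]
    - [[22, -12, 0], [0, 0, 0]]
    - [[22, -12, 0], [0, 0, 0]]
    - [[22, -12, 0], [0, 0, 0]]
    - [[22, -12, 0], [0, 0, 0]]
    - [[22, -12, 0], [0, 0, 0]]
    - [[22, -12, 0], [0, 0, 0]]
    - [[22, -12, 0], [0, 0, 0]]
    - [[22, -12, 0], [0, 0, 0]]
    - [[22, -12, 0], [0, 0, 0]]
    - [[22, -12, 0], [0, 0, 0]]
    - [[22, -12, 0], [0, 0, 0]]
    - [[22, -12, 0], [0, 0, 0]]
    - [[22, -12, 0], [0, 0, 0]]
    - [[15, -8, 0], [0, 0, 0]]
    - [[6, -3, 0], [0, 0, 0]]
  hand: 1

```text
time_s: 2.1
position: [0.5128, -0.2536, 0.2416]
eef_rot: [-180.0, 0.0, 18.8]
ft_force: [-0.7, -1.1, 0.8]
width: 0.004
```

Run:
```python
from bench import robot
from h import *
from scipy.spatial.transform import Rotation as R
s=robot.read_state(); d=robot.get_image("wrist"); cv2.imwrite("pics/w1.png",d["img"][:,:,::-1])
print(s["position"],s["eef_rot"],s["ft_force"],d["camera_matrix"],d["mount"])
h=cv2.cvtColor(d["img"],cv2.COLOR_RGB2HSV).astype(int); m=((h[...,0]<14)|(h[...,0]>172))&(h[...,1]>90)&(h[...,2]<135)
Rw=R.from_euler("xyz",s["eef_rot"],degrees=True).as_matrix(); M=d["mount"]; K=d["camera_matrix"]
for st,c,_ in blobs(m,200):
    x=(np.array(c)-K[:2,2])/K[0,0]; r=np.linalg.norm(x); v=np.r_[x/r*np.sin(r),np.cos(r)]
    o=s["position"]+Rw@M[:3,3]; v=Rw@M[:3,:3]@v; print(st,c,(o+v*(.108-o[2])/v[2]).round(4),(o+v*(.115-o[2])/v[2]).round(4))
```

```text
[ 0.5128126  -0.25362875  0.24158125] [-1.79986807e+02  2.33778467e-03  1.88244633e+01] [-0.66791939 -1.08322559  0.78803737] [[371.64829954   0.         323.35384389]
 [  0.         371.64829954 236.082623  ]
 [  0.           0.           1.        ]] [[ 2.22145266e-04 -9.56097107e-01 -2.93049950e-01  8.01789252e-02]
 [ 9.99999971e-01  2.40693238e-04 -2.72337505e-05  1.21760894e-03]
 [ 9.65732514e-05 -2.93049935e-01  9.56097132e-01 -1.43063633e-01]
 [ 0.00000000e+00  0.00000000e+00  0.00000000e+00  1.00000000e+00]]
[51, 134, 32, 37, 874] [66.3, 151.8] [ 0.5092 -0.0175  0.108 ] [ 0.5112 -0.0228  0.115 ]
[306, 214, 42, 41, 1342] [326.9, 234.4] [ 0.511  -0.2584  0.108 ] [ 0.513  -0.2577  0.115 ]
[611, 255, 29, 26, 495] [623.7, 268.3] [ 0.577  -0.5654  0.108 ] [ 0.5773 -0.5569  0.115 ]
[0, 311, 114, 115, 5420] [58.0, 368.5] [ 0.2564 -0.0159  0.108 ] [ 0.2648 -0.0213  0.115 ]
[328, 312, 28, 22, 238] [339.3, 323.7] [ 0.4389 -0.2945  0.108 ] [ 0.4427 -0.2929  0.115 ]
[530, 312, 110, 115, 5122] [586.1, 369.3] [ 0.4543 -0.5967  0.108 ] [ 0.4577 -0.5874  0.115 ]
[108, 467, 69, 13, 456] [132.8, 475.1] [ 0.0989 -0.1193  0.108 ] [ 0.1113 -0.122   0.115 ]
```

View pics/w1.png

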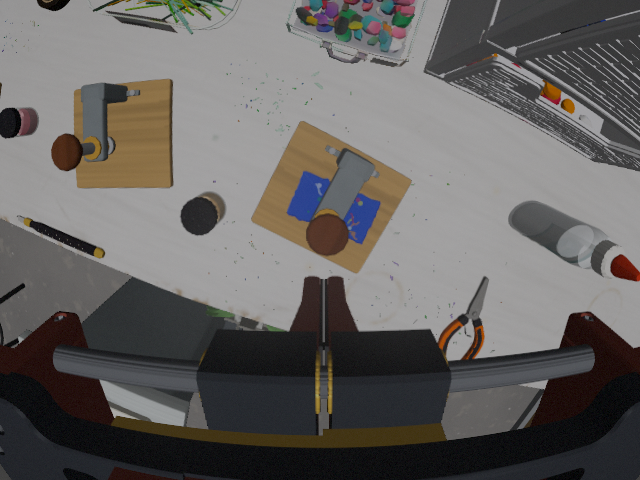

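The wrist view shows press_a's knob at (327,234), just beyond the fingertips, with blue tile under its arm. The three estimates agree within about 2 mm on (0.512, -0.257). I'll shift and descend to about 12 mm above the knob.

Emit:
jog_arm:
  targets:
    - [[-1, 1.5, 0], [0, 0, 0]]
    - [[-1, 1.5, 3], [0, 0, 0]]
    - [[0, 0, 6], [0, 0, 0]]
    - [[0, 0, 8], [0, 0, 0]]
    - [[0, 0, 10], [0, 0, 0]]
    - [[0, 0, 10], [0, 0, 0]]
    - [[0, 0, 10], [0, 0, 0]]
    - [[0, 0, 10], [0, 0, 0]]
    - [[0, 0, 10], [0, 0, 0]]
    - [[0, 0, 8], [0, 0, 0]]
    - [[0, 0, 7], [0, 0, 0]]
    - [[0, 0, 6], [0, 0, 0]]
    - [[0, 0, 4], [0, 0, 0]]
    - [[0, 0, 3], [0, 0, 0]]
    - [[0, 0, 0], [0, 0, 0]]
    - [[0, 0, 0], [0, 0, 0]]

```text
time_s: 3.75
position: [0.5112, -0.2587, 0.1469]
eef_rot: [180.0, -0.0, 18.7]
ft_force: [0.2, 0.7, -0.2]
width: 0.005
```

Run:
```python
from bench import robot
from h import *
print(robot.read_state()["ft_force"])
d=robot.get_image("wrist"); e=robot.get_image("side"); c=np.zeros((400,800,3),np.uint8)
c[:,:400]=cv2.resize(d["img"][180:380,220:420],(400,400),interpolation=2);c[:,400:]=cv2.resize(e["img"][175:275,300:400],(400,400),interpolation=2)
cv2.imwrite("pics/c2.png",c[...,::-1])
```

```text
[ 0.16408688  0.70895123 -0.24632416]
```

View pics/c2.png

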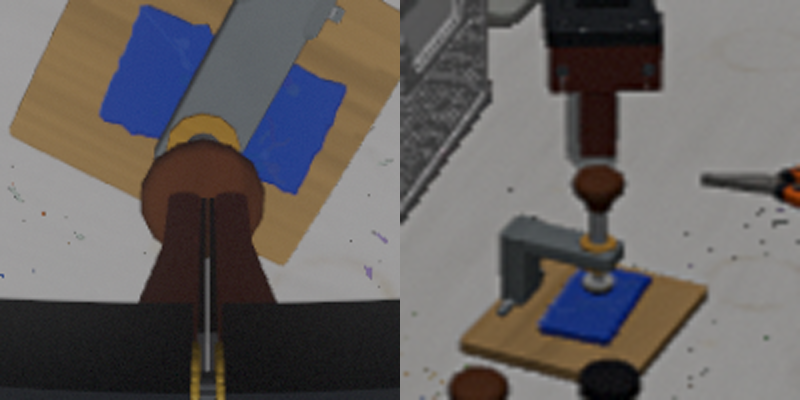

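Fingertips are centred over the knob within about 1 mm, in both the wrist view (knob at crop (203,195), tips at (207,195)) and the side view, and they are still clear above. I'll nudge 1 mm and press slowly to about 6 mm depth to check the contact force.

Emit:
jog_arm:
  targets:
    - [[0, -1, 3], [0, 0, 0]]
    - [[0, 0, 3], [0, 0, 0]]
    - [[0, 0, 3], [0, 0, 0]]
    - [[0, 0, 2], [0, 0, 0]]
    - [[0, 0, 2], [0, 0, 0]]
    - [[0, 0, 2], [0, 0, 0]]
    - [[0, 0, 2], [0, 0, 0]]
    - [[0, 0, 2], [0, 0, 0]]
    - [[0, 0, 0], [0, 0, 0]]
    - [[0, 0, 0], [0, 0, 0]]

```text
time_s: 4.85
position: [0.5107, -0.2576, 0.1277]
eef_rot: [-180.0, 0.0, 18.7]
ft_force: [-2.1, 1.0, 2.5]
width: 0.007
```

Measured 2.5 N against 2.4 N expected. Next, down to about 16 mm.

Emit:
jog_arm:
  targets:
    - [[0, 0, 2], [0, 0, 0]]
    - [[0, 0, 2], [0, 0, 0]]
    - [[0, 0, 2], [0, 0, 0]]
    - [[0, 0, 1.5], [0, 0, 0]]
    - [[0, 0, 1], [0, 0, 0]]
    - [[0, 0, 1], [0, 0, 0]]
    - [[0, 0, 0], [0, 0, 0]]

```text
time_s: 5.55
position: [0.5109, -0.2577, 0.1182]
eef_rot: [180.0, -0.0, 18.7]
ft_force: [-0.4, -0.0, 4.5]
width: 0.002
```

Emit:
jog_arm:
  targets:
    - [[0, 0, 1], [0, 0, 0]]
    - [[0, 0, 1], [0, 0, 0]]
    - [[0, 0, 0], [0, 0, 0]]
    - [[0, 0, 0], [0, 0, 0]]

```text
time_s: 5.95
position: [0.5109, -0.2577, 0.1165]
eef_rot: [180.0, -0.0, 18.7]
ft_force: [-2.1, 0.9, 6.5]
width: 0.004
```

Run:
```python
from bench import robot
from h import *
F=[]
for i in range(6):
    e=robot.get_image("side"); s=robot.read_state(); F.append([*s["ft_force"],s["position"][2]])
print(np.array(F).round(4), s["time_s"])
cv2.imwrite("pics/p3.png",cv2.resize(e["img"][195:275,315:395],(560,560),interpolation=2)[...,::-1])
```

```text
[[-2.9902  0.2461  6.0274  0.1165]
 [-1.3149 -0.1054  5.7436  0.1165]
 [-1.7897  0.6772  5.9846  0.1165]
 [-1.5186  0.7901  6.598   0.1165]
 [-1.2048  1.1696  7.1248  0.1165]
 [-1.678   0.3208  5.9254  0.1165]] 6.25
```

View pics/p3.png

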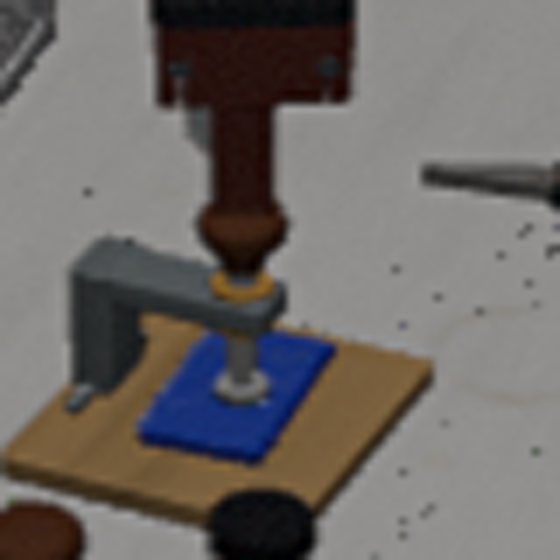

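The knob is down and the pad at crop (240,385) bears on the blue glass, with about 6.3 N on the knob. I'll add 0.5 mm to sit mid-range and hold for the rest of the two seconds.

Emit:
jog_arm:
  targets:
    - [[0, 0, 0.5], [0, 0, 0]]
    - [[0, 0, 0], [0, 0, 0]]
    - [[0, 0, 0], [0, 0, 0]]
    - [[0, 0, 0], [0, 0, 0]]
    - [[0, 0, 0], [0, 0, 0]]
    - [[0, 0, 0], [0, 0, 0]]
    - [[0, 0, 0], [0, 0, 0]]
    - [[0, 0, 0], [0, 0, 0]]
    - [[0, 0, 0], [0, 0, 0]]
    - [[0, 0, 0], [0, 0, 0]]
    - [[0, 0, 0], [0, 0, 0]]
    - [[0, 0, 0], [0, 0, 0]]
    - [[0, 0, 0], [0, 0, 0]]
    - [[0, 0, 0], [0, 0, 0]]
    - [[0, 0, 0], [0, 0, 0]]
    - [[0, 0, 0], [0, 0, 0]]
    - [[0, 0, 0], [0, 0, 0]]

```text
time_s: 7.95
position: [0.5109, -0.2577, 0.1161]
eef_rot: [180.0, -0.0, 18.7]
ft_force: [-1.9, 1.3, 7.6]
width: 0.005
```

Emit:
jog_arm:
  targets:
    - [[0, 0, -1], [0, 0, 0]]
    - [[0, 0, -2], [0, 0, 0]]
    - [[0, 0, -3], [0, 0, 0]]
    - [[0, 0, -3], [0, 0, 0]]
    - [[0, 0, -3], [0, 0, 0]]
    - [[0, 0, -3], [0, 0, 0]]
    - [[0, 0, -3], [0, 0, 0]]
    - [[0, 0, -4], [0, 0, 0]]
    - [[0, 0, -6], [0, 0, 0]]
    - [[0, 0, -8], [0, 0, 0]]
    - [[0, 0, -10], [0, 0, 0]]
    - [[0, 0, -12], [0, 0, 0]]
    - [[0, 0, -12], [0, 0, 0]]
    - [[0, 0, -12], [0, 0, 0]]
    - [[0, 0, -12], [0, 0, 0]]
    - [[0, 0, -10], [0, 0, 0]]
    - [[0, 0, -8], [0, 0, 0]]
    - [[0, 0, -5], [0, 0, 0]]
    - [[0, 0, 0], [0, 0, 0]]
    - [[0, 0, 0], [0, 0, 0]]

```text
time_s: 9.95
position: [0.5106, -0.2576, 0.2324]
eef_rot: [-180.0, 0.0, 18.7]
ft_force: [-0.6, -0.2, 0.1]
width: 0.008
```

Run:
```python
from bench import robot
from h import *
S0=np.load("side0.npz")["img"]; T=robot.get_image("top"); e=robot.get_image("side"); print(robot.read_state()["ft_force"],robot.read_state()["time_s"])
for n,i in(("before",S0),("after",e["img"])):
    h=cv2.cvtColor(i,cv2.COLOR_RGB2HSV).astype(int)[208:275,330:385]
    print(n,[x[:2] for x in blobs(((h[...,0]<14)|(h[...,0]>172))&(h[...,1]>90)&(h[...,2]<135))],[x[:2] for x in blobs((h[...,0]>95)&(h[...,0]<130)&(h[...,1]>120),100)])
c=np.zeros((400,800,3),np.uint8)
c[:,:400]=cv2.resize(S0[195:275,305:385],(400,400));c[:,400:]=cv2.resize(e["img"][195:275,305:385],(400,400)); cv2.imwrite("pics/f4.png",c[...,::-1])
```

```text
[-0.68711594  0.36186012 -1.23166625] 10.05
before [([14, 8, 12, 12, 97], [19.3, 13.0])] [([5, 34, 28, 19, 294], [18.0, 43.6])]
after [([14, 8, 12, 12, 97], [19.3, 13.1])] [([5, 34, 28, 19, 294], [18.0, 43.6])]
```

View pics/f4.png

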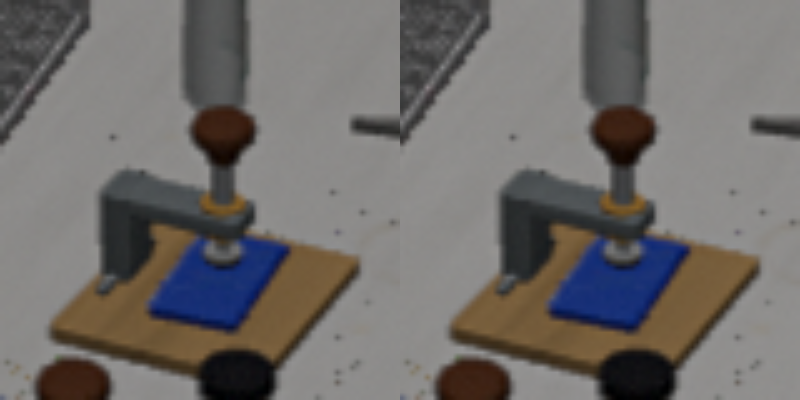

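Before and after are the same: the knob is fully up, the tile has not moved, and the gripper is well clear. I'm handing the job in.

```bash
python3 -c "
from bench import robot
print(robot.job_done())"
```

```text
the job is handed in; nothing more can be done
None
```

I pressed the knob of press_a, the press with the larger (blue) tile, with the closed fingertips, and handed the job in after about 10 s of robot time.

- **Press:** The knob went down to about 17–18 mm, with about 6–7.6 N on it. The side view showed the pad bearing on the glass.
- **Hold:** I held it there for just over 2 s. Counting from when the pad should have first met the glass, it was about 2.5 s.
- **Release:** I raised the fingers slowly until they were about 100 mm above the knob.

**Last checks:** In the side view, the knob (within 0.1 pixel) and the blue tile were where they had been before the press. The wrist force was back to about zero, within roughly 1 N of noise. No check failed, but the force read up to about 1 N below what the given springs predict during the press, within the sensor's noise. I did not compare the other presses and objects before and after, but the arm never went near them.

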